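# Show the glass slab's case label to the bench camera

## Task

One of the three glass mixing slabs in the drying rack has a small notch cut in an upper corner: the notch marks its frosted end, where the case label sits on one face. Draw that slab up out of the rack by its clear part and present it to the bench inspection camera for the case log: label side up and square to the lens, long edges level, the label in the middle of the picture about 12 cm in front of the lens. Finish while still holding it there steadily, the slab touching nothing but your fingers and those off its frosted end, and leave the other slabs and the things on the bench where they are.

Things in the scene. Friction and masses are not known exactly. Their poses are not given: they have to be found in the camera images.
- slab: notched glass slab 130 long, 10 thick, 60 mm high, about 195 g, on its long edge in the rack, notch up. Origin: middle of its lower edge, 12 mm above the bench. x: along it to the frosted end; y: across, out of the label face; z: up. Clear from x -65 to +20 mm, white frosted beyond. Notch 14 (x) by 12 mm deep, upper corner at x +65: with the label facing you and notch up, it is at your left
- label (a point): centre of the white paper label (32 x 32 mm, a few pencil lines) on the frosted end of the notched slab: at (43, 5, 24) mm in the slab's frame; same axes as the slab
- rack: aluminium rack fixed to the bench, turned any way. Origin: centre of its underside. Two comb rails 90 mm apart along its y; slabs stand across both, parallel to its x, in 13 mm grooves: floor 12, tooth tops 30 mm above the bench, so 42 mm of a slab is free. Places at y -68, 0, +68 mm (58 mm free between slabs), any may hold the notched slab, which lifts straight out
- blank_a: plain clear glass slab, 130 x 10 x 60 mm, no notch and no frosting, in another place of the rack; origin and axes as for the notched slab. To be left in the rack
- blank_b: second plain clear glass slab, the same as the other. To be left in the rack
- stand: fixed column stand of the camera, far side of the bench: grey base 130 x 160 x 14 mm, steel column 19 mm thick, 414 mm high, 30 mm behind (+x) the centre. Origin: centre of the base's underside. The camera looks towards its -x, roughly towards the robot
- camera: camera head fixed on the stand: black lens 34 mm wide in a white ring light 68 mm wide, grey case, 94 mm long. Origin: centre of the lens front, 285 mm up. It looks along its -x, 45 degrees down and away from the stand; y is level, z up in the picture. With the label square to it and the slab held from above by the notched edge, slab y is along camera x, slab z along z, slab x along -y
- focus (a point): where the camera is in focus: 120 mm in front of the lens on its axis, 200 mm above the bench; nothing is there to see. Axes as the camera's
- pan: blue work pan, open tray 150 x 210 x 42 mm with 4 mm walls, standing on the bench to the robot's left. Origin: centre of its underside. To be left alone
- cast: cream stone cast of a dental arch, about 60 x 62 x 32 mm, lying in the work pan. To be left alone
- jar: small round jar, 40 mm wide and 45 mm high, on the bench. Origin: centre of its underside. To be left alone
- knife: slim wax knife with a wooden handle and steel blade, 175 mm long, lying on the bench. To be left alone
Mind the look-alikes: they are no part of the job. What is shaped like the blank_b but pink is not meant.

How it is judged (in metres and radians):
On the way:
1. the notched slab is out of the rack, in the fingers (height (world z) of slab above 0.045 m and contact force between the fingers and slab above 0.5 N and contact force between slab and rack below 0.05 N), for 0.2 s.
At the end, for the whole second after the job is handed in: Fingers hold the notched slab still by its clear part, touching nothing else; label centre within 20 mm across and 30 mm in depth of the point 120 mm before the lens, label facing it within 15 degrees, long edges level within 15; plain slabs within 20 mm, bench things within 30 mm of their start (x of label in the frame of focus between -0.03 and 0.03 m and y of label in the frame of focus between -0.02 and 0.02 m and z of label in the frame of focus between -0.02 and 0.02 m and angle between the y axis of slab and the x axis of camera, either way round below 0.27 rad and angle between the x axis of slab and the y axis of camera, either way round below 0.27 rad and angle between slab's own y axis and vertical below 1.1 rad and height (world z) of slab above 0.1 m and contact force between the fingers and slab above 0.5 N and x of the grasp point in the frame of slab below 0.014 m and contact force between slab and rack below 0.05 N and contact force between slab and stand below 0.05 N and contact force between slab and blank_a below 0.05 N and contact force between slab and blank_b below 0.05 N and linear speed of slab below 0.03 m/s and angular speed of slab below 0.2 rad/s and distance of each of blank_a, blank_b from where it was at the start of the episode below 0.02 m and distance of each of pan, cast, jar, knife from where it was at the start of the episode below 0.03 m); the arm keeps its last pose, push and grip.
It fails at once if a plain slab is pulled or knocked from its place (20 mm) (distance of any of blank_a, blank_b from where it was at the start of the episode above 0.02 m).
It fails at once if the pan, cast, jar or knife is pushed more than 30 mm (distance of any of pan, cast, jar, knife from where it was at the start of the episode above 0.03 m).
It also fails if it takes over 35 s, if anything falls off the work surface, if the arm or the gripper's body presses on something with over 40 N, if the wrist force passes 120 N, or if a joint passes its speed limit or range.

## Robot

A 6-joint arm with a two-finger parallel gripper is mounted at the origin on the work surface. World frame = base frame: x ahead of the robot, y to its left, z up, the work surface at z = 0. Lengths are in mm, angles in rad, forces in N, time in s.
With the tool pointing down it reaches from about 425 to 925 mm from the base axis. Payload 12.5 kg.
Tool frame: the origin (TCP) lies midway between the tips of the shut fingers; the grasp point (between the pads) lies env.grip_point_offset behind it (env.grip_point_offset is the distance from the TCP to the grasp point, in mm); z points along the fingers, y is the direction in which the jaws open and shut (so a half turn about z gives the same grasp; the last joint's range is limited). The gripper opens to 85 mm and grips with 20 to 120 N. Pads are 22 mm wide; open, the fingers measure 114 mm over their backs; the gripper's body (76 mm by 85 mm) begins 54 mm behind the grasp point. The pads swing forward as they close: fully open they stand 13 mm farther back than shut.
Start: joints at [-0.106, 0.491, 1.559, -0, 1.092, -0.106], TCP at [625.016, 0.021, 231.327] pointing down, gripper open.
Joint ranges: [-3.1, 3.1], [-0.84, 2.19], [0.05, 2.79], [-1.13, 4.28], [0.06, 2.93], [-2.69, 2.69]. Speed limits (rad/s): [2.22, 2.22, 2.79, 3.14, 3.14, 3.14].

## Interface

Orientations are given as [roll, pitch, yaw] about the fixed x, y, z axes, in that order (R = Rz(yaw) Ry(pitch) Rx(roll)).
In Python, from cell import env, vision, order gives the robot as it stands.
- The arm moves only by the tool servo_tool, never from a script. Its argument "plan" is a list of rows, each a list of 6 numbers: the shift along the tool's x, y, z in cm, then the turn, a rotation vector about the tool's x, y, z in rad. In form: [[tx, ty, tz, wx, wy, wz], ...]. A call has 1 to 10 rows; each row is the pose to reach, as a shift and turn from the pose commanded when the call began, along the tool's axes at that moment; what a row does not reach only later rows make up. A row lasts 1/8 s, in which the tool goes at most 62.5 mm and 10.7 degrees, less where a joint would pass 70% of its speed; a pose out of reach is approached as far as the arm can. A call with a gripper value outside its range is refused whole. "fingers" is the closure in counts, from 0 (fully open) to 255 (shut), set as the call begins (left out, the last holds). The fingers move at their own pace and stop on an object; the grip force is fixed at half the most. Time passes only in rows, so rows that repeat a pose let the fingers close. It gives the time, the measured TCP pose, the force and the opening at its end, in the units of the state.
- env.sense(): the state, without advancing time (a new reading comes with each control period).
- vision.get_image(name): name is "scene" or "side" or "wrist"; returns (picture, depth): 420x560x3 uint8, red, green, blue; 420x560 float32, mm along the optical axis (not along the pixel's ray), 0 where there is no reading.
- vision.get_calibration(name): a dict with "mtx" (3x3 intrinsics, pixels), "R" (3x3) and "t" (3): a world point X has camera coordinates R X + t. Camera axes: x right, y down, z forward; pixel columns grow to the right and rows downward; lengths in mm; the calibration is good to about 2 mm. A picture is of the moment at which its call begins: read the wrist's pose just before it. get_calibration takes no time and is no camera call; for the wrist camera it gives the pose at the moment of the call.
- order.hand_in(): hands the job in, once; it reports no verdict.
The state is a dict: "clock": time; "qpos": joint angles; "dq": joint speeds; "joint_torque": joint torques, N m; "tool_pos": TCP position; "eef_rot": TCP orientation; "ft_force": force on the tool from outside, world axes, zero at the start; "moment": the same for the moment, N m; "grip_width": finger opening in mm.
Only numpy, scipy, OpenCV 4.12 (cv2) and the standard library are available. Lean on these libraries where they do the work, as an engineer would, in place of code of your own. Each camera call takes 0.05 s, during which the arm holds its last target.

## Working session

There is one attempt and no reset: what is moved stays moved. The work goes in short steps, Python scripts to look and compute and a tool call to move; the robot and the scene stay as the last step left them, time stands still between calls to the robot, and variables do not carry over. Pictures are saved under pics/ and viewed, and the job is handed in when it is done.

Besides the shell and the picture viewer there is one more tool, called after ">>>" by a JSON object that holds its "name" and its "arguments", one argument or row to a line. servo_tool: Moves the arm, as the interface text tells. Its arguments: {"type":"object","properties":{"plan":{"type":"array","items":{"type":"array","items":{"type":"number"}}},"fingers":{"type":"number"}},"required":["plan"]}

```bash
ls; mkdir -p pics; python3 - <<'E'
from cell import env, vision, order
import cv2
print(env.sense(), env.grip_point_offset)
for n in ["scene","side","wrist"]:
    im,d=vision.get_image(n); cv2.imwrite(f"pics/{n}0.png",im[:,:,::-1])
    import numpy as np
    np.savez(f"pics/{n}0.npz",im=im,d=d,**vision.get_calibration(n))
    c=vision.get_calibration(n); print(n,c["mtx"].round(1).tolist(),c["R"].round(3).tolist(),c["t"].round(1).tolist())
E
```

```text
pics
{'clock': 0.0, 'qpos': array([-1.05609299e-01,  4.91561003e-01,  1.55941949e+00,  3.72598427e-05,
        1.09166883e+00, -1.05616650e-01]), 'dq': array([-9.34141567e-04,  1.14111676e-05, -7.85384749e-04, -1.95315115e-03,
       -8.77301186e-04, -5.10945427e-04]), 'joint_torque': array([-2.53899279e-04, -6.18447447e+01, -2.61596632e+01, -1.41405640e-04,
        4.01603000e-03, -9.44706159e-06]), 'tool_pos': array([6.24797701e+02, 4.68411057e-02, 2.30737149e+02]), 'eef_rot': array([-3.14054535e+00, -1.44257103e-04,  1.57078641e+00]), 'ft_force': array([0.11781977, 1.3745721 , 0.36396394]), 'moment': array([ 0.04763175, -0.01291386,  0.00281071]), 'grip_width': 85.55293080004434} 18.700000000000003
scene [[383.8, 0.0, 275.1], [0.0, 383.8, 203.6], [0.0, 0.0, 1.0]] [[0.059, 0.998, 0.011], [0.764, -0.038, -0.644], [-0.643, 0.046, -0.765]] [-36.2, -311.3, 1658.8]
side [[410.7, 0.0, 279.5], [0.0, 410.7, 210.1], [0.0, 0.0, 1.0]] [[0.916, -0.401, 0.004], [-0.303, -0.699, -0.648], [0.262, 0.592, -0.762]] [-509.5, 314.4, 1068.1]
wrist [[335.5, 0.0, 281.8], [0.0, 335.5, 213.8], [0.0, 0.0, 1.0]] [[1.0, -0.0, -0.001], [-0.0, -0.946, 0.323], [-0.001, -0.323, -0.946]] [-625.3, -42.5, 380.8]
```

View pics/scene0.png

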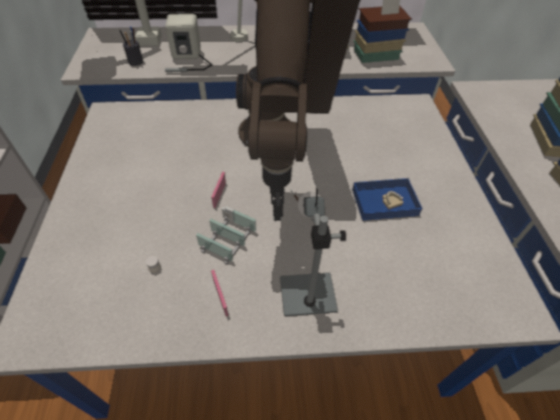

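View pics/side0.png

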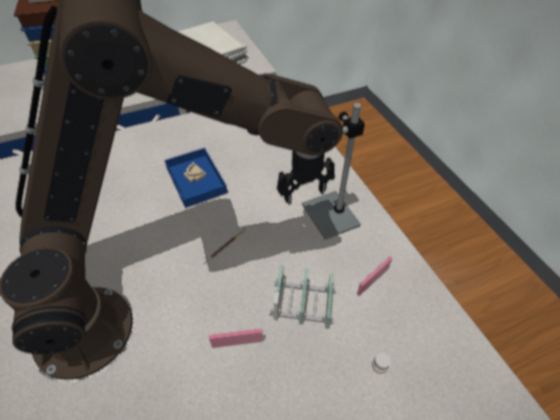

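View pics/wrist0.png

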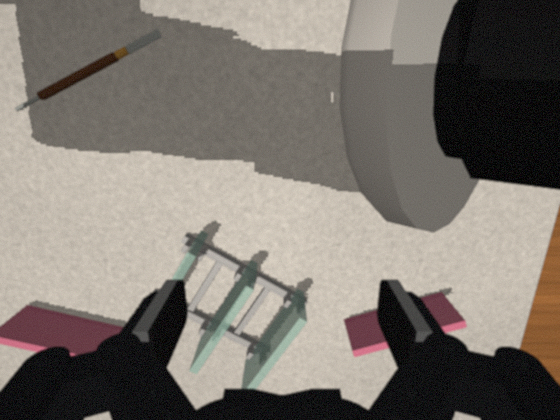

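```bash
python3 - <<'E'
import cv2,numpy as np
a=cv2.imread('pics/side0.png')[255:335,255:355]; b=cv2.imread('pics/scene0.png')[195:270,180:280]
a=cv2.resize(a,(400,320),interpolation=2);b=cv2.resize(b,(400,300),interpolation=2)
w=cv2.resize(cv2.imread('pics/wrist0.png')[200:400,140:340],(400,400),interpolation=2)
c=np.zeros((400,1200,3),np.uint8);c[:320,:400]=a;c[:300,400:800]=b;c[:,800:]=w
cv2.imwrite('pics/crop0.png',cv2.resize(c,(800,267)))
c2=np.zeros((600,800,3),np.uint8);c2[:320,:400]=a;c2[:300,400:]=b
cv2.imwrite('pics/crop0.png',c2)
# side depth points
for n,us in [('side',[(280,280),(305,290),(330,295),(281,268),(305,270),(331,277),(275,310),(303,318),(328,320)]),('wrist',[(250,290),(280,340),(220,340)])]:
    z=np.load(f'pics/{n}0.npz');K,R,t,d=z['mtx'],z['R'],z['t'],z['d']
    for u,v in us:
        p=np.linalg.inv(K)@[u,v,1]*d[v,u]; print(n,u,v,(R.T@(p-t)).round(0))
E
```

```text
side 280 280 [ 511. -105.   75.]
side 305 290 [ 559. -158.   75.]
side 330 295 [ 612. -196.   74.]
side 281 268 [529. -71.  73.]
side 305 270 [ 587. -101.   70.]
side 331 277 [ 640. -149.   72.]
side 275 310 [ 468. -172.   59.]
side 303 318 [ 536. -200.   12.]
side 328 320 [ 579. -249.   59.]
wrist 250 290 [ 593. -103.   73.]
wrist 280 340 [ 623. -169.   68.]
wrist 220 340 [ 542. -226.   -1.]
```

View pics/crop0.png

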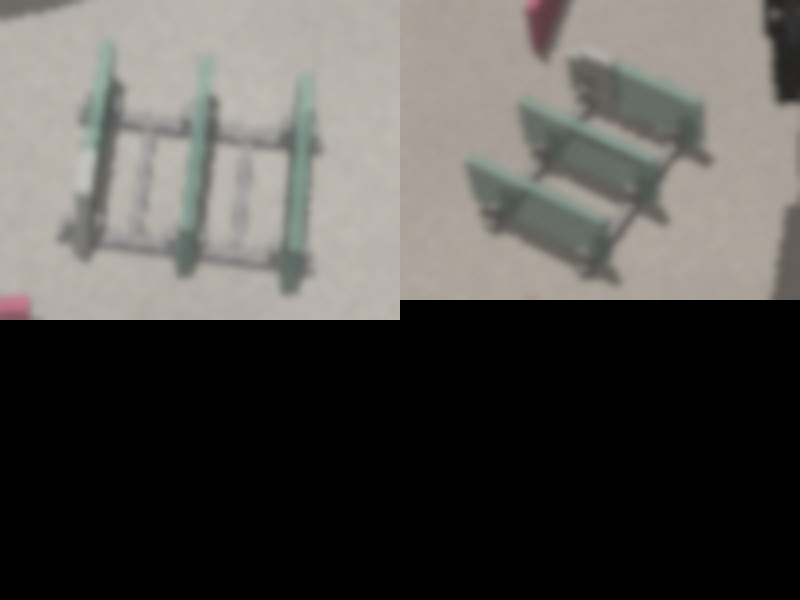

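>>> {"name": "servo_tool", "arguments": {
  "plan": [
    [-3,-1,-1.5,0,0,0],
    [-7,-2,-3,0,0,0],
    [-12,-4,-5,0,0,0],
    [-17,-5,-7,0,0,0],
    [-20,-6,-8,0,0,0],
    [-21,-6,-8,0,0,0],
    [-21,-6,-8,0,0,0],
    [-21,-6,-8,0,0,0]
  ],
  "fingers": 110
}}

```text
clock: 1.15
tool_pos: [565.2, -208.9, 310.7]
eef_rot: [-3.141, -0.001, 1.572]
ft_force: [-0.0, 0.2, -0.4]
grip_width: 48.3
```

```bash
cat > h.py <<'E'
from cell import env, vision, order
import cv2, numpy as np
def snap(n,k):
    s=env.sense(); c=vision.get_calibration(n); im,d=vision.get_image(n)
    cv2.imwrite(f"pics/{n}{k}.png",im[:,:,::-1]); np.savez(f"pics/{n}{k}.npz",im=im,d=d,**c); return im,d,c
def load(n,k): return np.load(f"pics/{n}{k}.npz")
def pt(z,u,v,dd=None):
    d=z['d'][int(round(v)),int(round(u))] if dd is None else dd
    return z['R'].T@(np.linalg.inv(z['mtx'])@[u,v,1]*d-z['t'])
def ray(z,u,v,h):
    o=-z['R'].T@z['t']; r=z['R'].T@np.linalg.inv(z['mtx'])@[u,v,1]
    return o+r*(h-o[2])/r[2]
def proj(z,X):
    p=z['mtx']@(z['R']@np.array(X,float)+z['t']); return p[:2]/p[2]
E
python3 - <<'E'
from h import *
for n in ["scene","side","wrist"]: snap(n,1)
s=env.sense();print(s['clock'],s['tool_pos'],s['eef_rot'],s['grip_width'])
a=cv2.imread('pics/scene1.png')[170:330,260:360];b=cv2.imread('pics/side1.png')[95:245,280:380]
c=np.hstack([cv2.resize(a,(350,560),interpolation=2),cv2.resize(b,(373,560),interpolation=2)]);cv2.imwrite('pics/crop1.png',c)
E
```

```text
1.3 [ 565.25309831 -209.01679452  311.0391682 ] [-3.14128893e+00 -3.05049858e-04  1.57204872e+00] 48.047656565436846
```

View pics/wrist1.png

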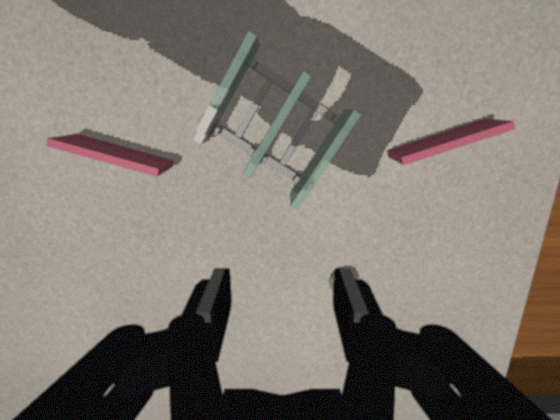

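View pics/crop1.png

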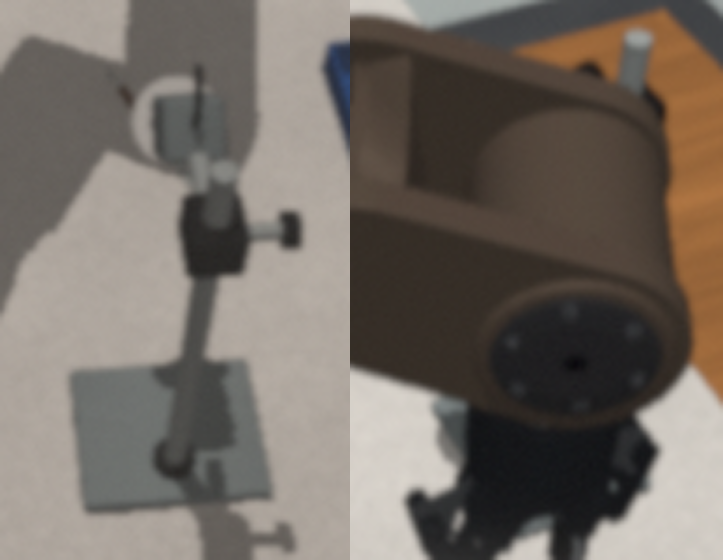

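```bash
python3 - <<'E'
from h import *
a=cv2.imread('pics/wrist1.png')[20:220,180:370]
cv2.imwrite('pics/crop2.png',cv2.resize(a,(570,600),interpolation=cv2.INTER_CUBIC))
z=load('scene',1)
C=np.array([ray(z,*p,14) for p in [(280,276.3),(330.6,273.4),(337.7,312),(284.3,315.7)]]);print(C.round(0))
print('ctr',C.mean(0)); 
for i in range(4): e=C[(i+1)%4]-C[i];print(np.linalg.norm(e).round(1),np.degrees(np.arctan2(e[1],e[0])).round(1))
print('col foot',ray(z,310,300,14),'top',ray(z,323.4,218.6,414))
w=load('wrist',1)
# ring pts: white/gray by depth
d=z['d'];
pts=[]
for v in range(185,225):
    for u in range(290,330):
        p=pt(z,u,v)
        if 240<p[2]<420: pts.append((u,v,*p.round(0)))
print(len(pts))
pts=np.array(pts)
for u,v,x,y,zz in pts[::12]: print(int(u),int(v),x,y,zz,z['im'][int(v),int(u)])
E
```

```text
[[715.   9.  14.]
 [713. 168.  14.]
 [840. 169.  14.]
 [843.  13.  14.]]
ctr [777.75171684  89.87032667  14.        ]
158.4 90.7
127.5 0.6
156.0 -88.9
128.6 -178.3
col foot [798.5308157  93.0159243  14.       ] top [803.54110676  89.17030704 414.        ]
696
316 188 703.0 87.0 402.0 [84 80 77]
310 192 641.0 87.0 320.0 [146 141 134]
309 193 645.0 84.0 320.0 [158 152 146]
306 194 647.0 76.0 318.0 [159 153 146]
318 194 645.0 108.0 315.0 [103  99  94]
313 195 648.0 94.0 315.0 [151 145 139]
306 196 648.0 76.0 312.0 [146 141 136]
318 196 673.0 102.0 338.0 [101  98  94]
309 197 685.0 77.0 350.0 [114 112 109]
321 197 699.0 103.0 365.0 [97 96 93]
309 198 702.0 73.0 366.0 [98 99 97]
321 198 704.0 103.0 366.0 [96 98 96]
308 199 706.0 70.0 367.0 [94 97 95]
320 199 704.0 100.0 364.0 [94 96 95]
306 200 705.0 66.0 362.0 [79 80 78]
318 200 706.0 95.0 362.0 [84 86 85]
303 201 659.0 68.0 304.0 [116 112 108]
315 201 707.0 88.0 360.0 [72 74 72]
300 202 659.0 60.0 301.0 [160 154 148]
312 202 709.0 80.0 359.0 [92 94 92]
324 202 712.0 109.0 361.0 [93 90 87]
309 203 709.0 73.0 356.0 [93 95 93]
321 203 713.
[... 638 characters left out ...]
87 89 87]
303 212 677.0 67.0 282.0 [129 124 118]
315 212 726.0 87.0 341.0 [90 91 89]
304 213 681.0 69.0 282.0 [101  98  94]
316 213 728.0 90.0 339.0 [105 106 104]
306 214 724.0 66.0 332.0 [77 77 76]
318 214 743.0 91.0 354.0 [114 114 111]
309 215 734.0 72.0 340.0 [82 84 82]
321 215 734.0 101.0 338.0 [93 94 91]
315 216 746.0 84.0 351.0 [120 120 117]
315 217 750.0 83.0 352.0 [118 118 114]
327 217 800.0 97.0 415.0 [118 117 112]
325 218 803.0 92.0 416.0 [133 132 128]
323 219 806.0 88.0 416.0 [135 134 130]
321 220 807.0 84.0 413.0 [118 118 114]
319 221 763.0 91.0 353.0 [108 107 104]
317 222 765.0 86.0 352.0 [126 126 122]
316 223 766.0 84.0 349.0 [118 117 113]
316 224 769.0 84.0 349.0 [107 107 102]
```

View pics/crop2.png

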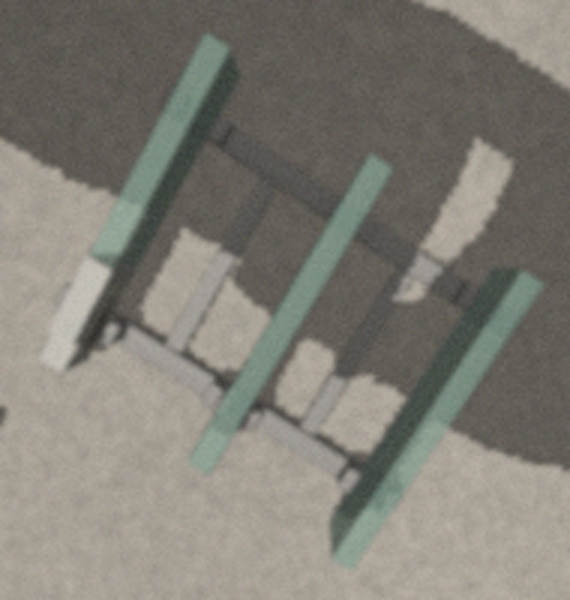

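```bash
python3 - <<'E'
from h import *
w=load('wrist',1);s=load('side',1)
f=lambda x,y:(180+x/3,20+y/3)
# centre-line ends on top edges (crop px)
E={'L':[(217,43),(103,260)],'Lnotchfoot':[(75,315),(55,360)],'M':[(380,162),(202,466)],'R':[(530,280),(346,558)]}
for k,(a,b) in E.items():
    A=ray(w,*f(*a),72);B=ray(w,*f(*b),72);e=A-B
    print(k,A.round(1),B.round(1),'len',np.linalg.norm(e).round(1),'ang',np.degrees(np.arctan2(e[1],e[0])).round(2), 'depthpts',pt(w,*f(*a)).round(0),pt(w,*f(*b)).round(0))
# profile heights along left slab to the frosted end
for t in np.linspace(-0.6,1.3,30):
    p=(217+(103-217)*(0.1+t*0.9), 43+(260-43)*(0.1+t*.9)); u,v=f(*p); q=pt(w,u,v); print(np.round(p,0),q.round(0),w['im'][int(round(v)),int(round(u))])
print(proj(s,(665,88,285)),proj(load('side',0),(665,88,285)))
E
```

```text
L [535.7 -63.8  72. ] [ 492.6 -133.9   72. ] len 82.3 ang 58.41 depthpts [536. -64.  73.] [ 492. -134.   71.]
Lnotchfoot [ 481.1 -153.2   72. ] [ 472.4 -169.5   72. ] len 18.4 ang 62.02 depthpts [ 481. -153.   72.] [ 470. -171.   61.]
M [ 591.9 -101.    72. ] [ 525.9 -209.6   72. ] len 127.0 ang 58.72 depthpts [ 592. -101.   72.] [ 526. -209.   73.]
R [ 647.4 -140.7   72. ] [ 582.  -246.7   72. ] len 124.6 ang 58.33 depthpts [ 647. -141.   72.] [ 582. -246.   74.]
[267. -52.] [551. -18.  -0.] [87 86 79]
[260. -40.] [548. -23.   0.] [93 88 82]
[254. -27.] [545. -27.  -1.] [99 93 89]
[247. -14.] [542. -32.   0.] [94 89 82]
[240.  -1.] [540. -36.  -2.] [97 91 87]
[234.  11.] [537. -41.   0.] [97 93 87]
[227.  24.] [534. -46.   2.] [98 93 91]
[220.  37.] [531. -50.   0.] [92 92 86]
[213.  50.] [534. -66.  72.] [121 139 126]
[207.  63.] [532. -70.  72.] [118 138 127]
[200.  75.] [530. -74.  73.] [122 143 132]
[193.  88.] [527. -78.  72.] [118 137 124]
[186. 101.] [525. -82.  73.] [107 129 118]
[180. 114.] [522. -86.  72.] [115 135 124]
[173. 127.] [520. -90.  71.] [121 143 127]
[166. 139.] [517. -94.  73.] [123 140 130]
[160. 152.] [515. -98.  73.] [122 142 130]
[153. 165.] [ 512. -102.   71.] [123 144 131]
[146. 178.] [ 510. -106.   72.] [124 145 132]
[139. 191.] [ 507. -111.   72.] [123 145 132]
[133. 203.] [ 504. -115.   72.] [135 157 139]
[126. 216.] [ 502. -119.   71.] [145 165 153]
[119. 229.] [ 499. -123.   71.] [147 167 151]
[113. 242.] [ 497. -128.   73.] [147 165 151]
[106. 255.] [ 494. -132.   72.] [114 127 118]
[ 99. 267.] [ 491. -136.   73.] [190 187 179]
[ 92. 280.] [ 489. -141.   74.] [195 192 182]
[ 86. 293.] [ 486. -145.   73.] [194 193 183]
[ 79. 306.] [ 483. -150.   73.] [195 192 184]
[ 72. 319.] [ 480. -154.   72.] [196 192 181]
[304.48156852 159.27205647] [304.48156852 159.27205647]
```

>>> {"name": "servo_tool", "arguments": {
  "plan": [
    [2,-1.5,3,0,0,0.12],
    [5,-3,7,0,0,0.27],
    [8,-5,12,0,0,0.42],
    [9.5,-6,16,0,0,0.52],
    [9.55,-6,18,0,0,0.55],
    [9.55,-6,18,0,0,0.55],
    [9.55,-6,18,0,0,0.55]
  ]
}}

```text
clock: 2.17
tool_pos: [505.6, -114.5, 132.1]
eef_rot: [3.14, -0.0, 1.022]
ft_force: [1.4, -0.0, 0.4]
grip_width: 48.4
```

```bash
python3 - <<'E'
from h import *
for n in ["side","wrist","scene"]: snap(n,2)
s=env.sense();print(s['clock'],s['tool_pos'],s['eef_rot'],s['grip_width'],s['qpos'].round(2))
E
```

```text
2.325 [ 505.43612855 -114.70158615  132.20739046] [ 3.13994179e+00 -3.34372902e-04  1.02103464e+00] 48.32776208362928 [-0.35  0.47  1.93  0.    0.74  0.2 ]
```

View pics/wrist2.png

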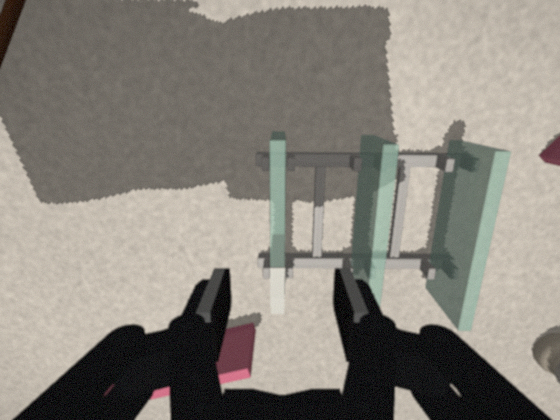

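View pics/side2.png

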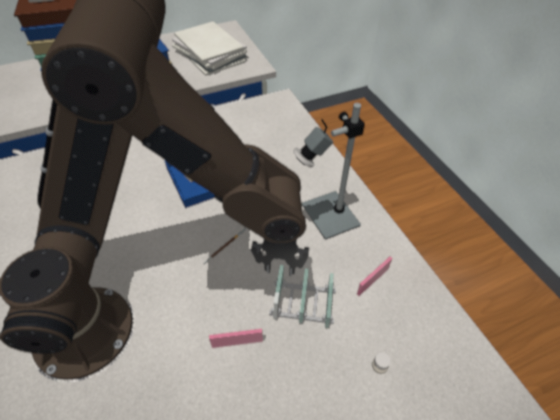

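```bash
python3 - <<'E'
from h import *
w=load('wrist',2);s=load('side',2)
a=w['im'][120:320,240:320,::-1];b=s['im'][110:180,285:375,::-1]
c=np.zeros((600,800,3),np.uint8)
c[:,:240]=cv2.resize(a,(240,600),interpolation=2);c[:420,250:790]=cv2.resize(b,(540,420),interpolation=2)
cv2.imwrite('pics/crop3.png',c)
for v in (140,160,180,200,220,240,260,280,300):
    im=w['im'][v].astype(int);row=im[262:295]; 
    dd=w['d'][v]; zz=[pt(w,u,v)[2] for u in range(262,295)]
    us=[u for u,h in zip(range(262,295),zz) if h>66]
    if us: print(v,us[0],us[-1],ray(w,(us[0]+us[-1])/2,v,72).round(1))
g=[]
for v in range(125,172):
    for u in range(290,335):
        p=pt(s,u,v)
        if p[2]>180: g.append([u,v,*p.round(0),s['im'][v,u].mean().round()])
g=np.array(g);print(len(g))
wh=g[g[:,5]>150];print(len(wh));print(wh[::3].astype(int).tolist())
E
```

```text
140 269 285 [535.4 -62.4  72. ]
160 269 285 [529.1 -72.5  72. ]
180 269 284 [522.3 -82.9  72. ]
200 269 284 [515.5 -93.8  72. ]
220 270 284 [ 508.7 -105.4   72. ]
240 270 284 [ 501.4 -117.3   72. ]
260 270 284 [ 493.7 -129.7   72. ]
280 270 284 [ 485.7 -142.6   72. ]
300 263 283 [ 475.  -154.7   72. ]
886
106
[[295, 126, 282, -617, 1019, 190], [297, 131, 282, -617, 1019, 190], [295, 148, 646, 108, 314, 168], [328, 148, 721, 69, 320, 152], [296, 149, 648, 106, 312, 159], [299, 149, 662, 116, 299, 155], [294, 150, 639, 100, 316, 169], [297, 150, 648, 101, 312, 157], [294, 151, 638, 98, 315, 171], [297, 151, 646, 97, 313, 163], [294, 152, 635, 92, 318, 173], [297, 152, 641, 85, 321, 171], [295, 153, 636, 88, 317, 178], [298, 153, 643, 84, 318, 168], [295, 154, 635, 85, 316, 177], [298, 154, 640, 77, 321, 177], [296, 155, 635, 80, 318, 175], [299, 155, 642, 76, 318, 176], [297, 156, 638, 79, 314, 171], [300, 156, 643, 72, 318, 173], [296, 157, 643, 95, 295, 158], [299, 157, 639, 71, 317, 179], [302, 157, 649, 72, 312, 153], [300, 158, 642, 69, 314, 176], [303, 158, 650, 68, 312, 153], [301, 159, 643, 65, 313, 172], [304, 159, 652, 67, 308, 153], [302, 160, 644, 62, 313, 168], [305, 160, 653, 63, 308, 153], [304, 161, 648, 59, 310, 163], [300, 162, 645, 75, 294, 152], [306, 162, 652, 55, 308, 155], [314, 164, 684, 69, 278, 169], [313, 165, 675, 58, 287, 152], [313, 166, 674, 56, 285, 162], [312, 167, 672, 58, 280, 164]]
```

View pics/crop3.png

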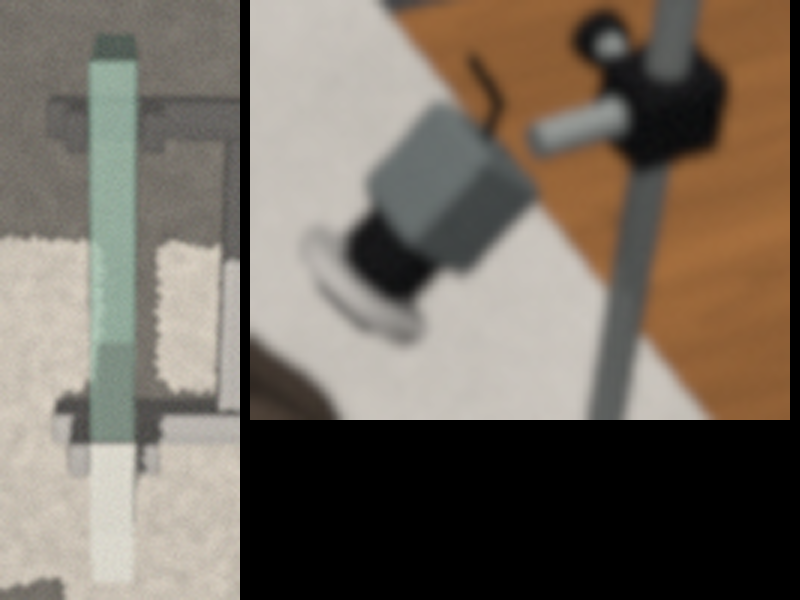

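>>> {"name": "servo_tool", "arguments": {
  "plan": [
    [0,0,-3,0,0,0],
    [0,0,-7,-0.15,0,0],
    [0,0,-11,-0.3,0,0],
    [0,0,-12,-0.45,0,0],
    [0,0,-12,-0.45,0,0],
    [0,0,-12,-0.45,0,0]
  ]
}}

```text
clock: 3.08
tool_pos: [505.3, -114.7, 251.5]
eef_rot: [2.693, 0.0, 1.021]
ft_force: [0.7, -0.3, -0.5]
grip_width: 48.7
```

```bash
python3 - <<'E'
from h import *
s=env.sense();print(s['clock'],s['tool_pos'],s['eef_rot'],s['qpos'].tolist())
print([x for x in dir(env) if x[0]!='_'])
E
```

```text
3.075 [ 505.34176184 -114.74260116  251.45235562] [2.69348003e+00 1.27993547e-04 1.02050135e+00] [-0.29698213245287264, 0.1987181593330254, 2.047129931624018, -0.24139539984570255, 0.47200608000643085, 0.4450214109455217]
['MotionError', 'grip_point_offset', 'sense']
```

```bash
cat > kin.py <<'E'
import numpy as np
from scipy.spatial.transform import Rotation as Ro
from scipy.optimize import least_squares
Rz=lambda a:Ro.from_euler('z',a).as_matrix();Ry=lambda a:Ro.from_euler('y',a).as_matrix()
def ori(q,C): return Rz(q[0])@Ry(q[1]+q[2])@Rz(q[3])@Ry(q[4])@Rz(q[5])@Rz(C)
def pos(q,p):
    a,h,L2,L3,Lt,d=p
    b=q[1]+q[2]
    w=np.array([a+L2*np.sin(q[1])+L3*np.sin(b),d,h+L2*np.cos(q[1])+L3*np.cos(b)])
    return Rz(q[0])@w+Lt*ori(q,0)[:,2]
D=[([-1.05609299e-01,4.91561003e-01,1.55941949e+00,3.7e-05,1.09166883,-1.05616650e-01],[624.8,0.05,230.7],[-3.1405,-.0001,1.5708]),
([-0.29698213245287264, 0.1987181593330254, 2.047129931624018, -0.24139539984570255, 0.47200608000643085, 0.4450214109455217],[505.34,-114.74,251.45],[2.6935,.0001,1.0205]),
([-.35,.47,1.93,0,.74,.2],[505.4,-114.7,132.2],[3.14,0,1.021])]
E
python3 - <<'E'
from kin import *
for C in (np.pi/2,-np.pi/2):
    for q,p,e in D[:2]: print(C, np.degrees(Ro.from_matrix(ori(q,C).T@Ro.from_euler('xyz',e).as_matrix()).magnitude()))
W=[1,1,.1]
f=lambda x:np.concatenate([(pos(q,x)-p)*w for (q,p,e),w in zip(D,W)])
for x0 in ([0,180,610,570,250,66],[100,400,400,500,200,66]):
    r=least_squares(f,x0);print(r.x.round(1),r.fun.round(1))
E
```

```text
1.5707963267948966 0.0037021174692225332
1.5707963267948966 0.0019717952851982926
-1.5707963267948966 179.99923080153738
-1.5707963267948966 179.9992354122511
[-27.5 129.2 617.6 403.  256.8  66. ] [-0.1  0.1  0.1 -0.  -0.1 -0.   1.  -0.3 -0.6]
[-27.5 129.2 617.6 403.  256.8  66. ] [-0.1  0.1  0.1 -0.  -0.1 -0.   1.  -0.3 -0.6]
```

```bash
cat > ik.py <<'E'
from kin import *
P=[-27.5,129.2,617.6,403,256.8,66.]
LO=np.array([-3.1,-.84,.05,-1.13,.06,-2.69]);HI=np.array([3.1,2.19,2.79,4.28,2.93,2.69])
def ik(p,R,n=60,P=P,seed=0):
    rng=np.random.default_rng(seed);S=[]
    f=lambda q:np.concatenate([(pos(q,P)-p)/100,(ori(q,np.pi/2)-R).ravel()])
    for i in range(n):
        q0=np.array([rng.uniform(-.6,.8),rng.uniform(-.3,1),rng.uniform(1,2.6),rng.uniform(LO[3],HI[3]),rng.uniform(.1,1.5),rng.uniform(-2.6,2.6)])
        r=least_squares(f,q0,bounds=(LO,HI))
        if r.cost<1e-6 and not any(np.abs(r.x-s).max()<.02 for s in S): S.append(r.x)
    return S
E
python3 - <<'E'
from ik import *
for name,tilt,yaw,roll in [('nom',45,1,0),('t35',35,1,0),('t37y',37,8,0),('t37y-',37,-8,0),('in15',45,1,15),('in-15',45,1,-15),('in30',45,1,30),('in-30',45,1,-30)]:
    # slab axes; tool rotated about tool y by roll
    a=np.radians(tilt);c=Rz(np.radians(yaw))
    tx=c@[0,1,0];tz=c@[np.sin(a),0,-np.cos(a)];ty=np.cross(tz,tx)
    R=np.c_[tx,ty,tz]
    p=np.array([573,133,199.3])
    for s in ik(p,R@Ry(np.radians(roll))): print(name,s.round(2))
E
```

```text
t35 [ 0.15  0.33  2.09 -0.59  0.14  0.69]
in15 [-0.01  0.34  2.22  2.18  0.34 -2.23]
in30 [-0.15  0.39  2.21  1.78  0.66 -1.98]
```

>>> {"name": "servo_tool", "arguments": {
  "plan": [
    [0,0,-4,0.15,0.1,0],
    [0,0,-8,0.3,0.2,0],
    [0,0,-10,0.45,0.35,0],
    [0,0,-10,0.45,0.35,0],
    [0,0,-10,0.45,0.35,0]
  ]
}}

```text
clock: 3.7
tool_pos: [468.7, -92.8, 340.8]
eef_rot: [3.134, -0.339, 1.099]
ft_force: [-0.2, 0.2, -0.7]
grip_width: 48.4
```

```bash
python3 - <<'E'
from h import *
s=env.sense();print(s['clock'],s['tool_pos'].tolist(),s['eef_rot'].tolist(),s['qpos'].tolist())
E
```

```text
3.7 [468.65596009865766, -92.83093407943066, 340.8425453702822] [3.134461541224483, -0.33937817240362844, 1.0991526443002329] [-0.5167871468428031, 0.15561320876105764, 1.8019095758487698, 0.3630359728519455, 1.2150164452826608, -0.17691050634956107]
```

>>> {"name": "servo_tool", "arguments": {
  "plan": [
    [3,5,0,0,-0.1,0],
    [7,10,0,0,-0.25,0],
    [9,14,3,0,-0.35,0],
    [9,14,6,0,-0.35,0],
    [9,14,6,0,-0.35,0]
  ]
}}

```text
clock: 4.32
tool_pos: [640.4, -61.0, 312.9]
eef_rot: [3.138, 0.013, 1.1]
ft_force: [-0.1, -0.1, 0.1]
grip_width: 48.8
```

```bash
python3 - <<'E'
from h import *
s=env.sense();print(s['clock'],s['tool_pos'].tolist(),s['eef_rot'].tolist(),s['qpos'].tolist())
E
```

```text
4.325 [640.4303336261905, -60.96070768241763, 312.9395021833375] [3.13809250120256, 0.01316994456130871, 1.099697843800353] [-0.1920860707307068, 0.4544824646448385, 1.398438318684673, -0.014184226708157976, 1.2889609430640638, 0.2829362979944249]
```

```bash
cat >> kin.py <<'E'
D=D[:2]+[([-0.5167871468428031, 0.15561320876105764, 1.8019095758487698, 0.3630359728519455, 1.2150164452826608, -0.17691050634956107],[468.65596009865766, -92.83093407943066, 340.8425453702822],[3.134461541224483, -0.33937817240362844, 1.0991526443002329]),
([-0.1920860707307068, 0.4544824646448385, 1.398438318684673, -0.014184226708157976, 1.2889609430640638, 0.2829362979944249],[640.4303336261905, -60.96070768241763, 312.9395021833375],[3.13809250120256, 0.01316994456130871, 1.099697843800353])]
def fit():
    f=lambda x:np.concatenate([(pos(q,x)-p) for (q,p,e) in D])
    return least_squares(f,[0,180,610,570,250,66])
E
python3 - <<'E'
import kin; from kin import *
for q,p,e in D: print(np.degrees(Ro.from_matrix(ori(q,np.pi/2).T@Ro.from_euler('xyz',e).as_matrix()).magnitude()))
r=fit();print(r.x.round(1),r.fun.round(1))
E
```

```text
0.0037021174692225332
0.0019717952851982926
7.49356544127397e-15
1.3210640377160092e-14
[-12.  131.3 597.9 400.9 242.4  66.6] [ 4.3  0.2  0.1  4.3  0.8 -3.  -4.6 -1.5  1.4 -4.6  1.8  1.6]
```

```bash
cat > kin2.py <<'E'
from kin import *
def pos2(q,p):
    h,L2,L3,Lt,d,e,w5=p
    b=q[1]+q[2]
    w=np.array([L2*np.sin(q[1])+L3*np.sin(b)+e*np.cos(b),d,h+L2*np.cos(q[1])+L3*np.cos(b)-e*np.sin(b)])
    A=Rz(q[0])@Ry(b)@Rz(q[3])
    return Rz(q[0])@w+A@Ry(q[4])@[0,0,Lt]+A@[0,w5,0]
def fit2(mask):
    mask=np.array(mask,float)
    f=lambda x:np.concatenate([(pos2(q,x*mask)-p) for (q,p,e) in D])
    return least_squares(f,[180,610,400,250,66,5,5])
E
python3 - <<'E'
from kin2 import *
for m in ([1,1,1,1,1,1,1],[1,1,1,1,1,0,1],[1,1,1,1,1,1,0],[1,1,1,1,0,1,1]):
    r=fit2(m);print(m,(r.x*m).round(1),r.fun.round(1))
E
```

```text
[1, 1, 1, 1, 1, 1, 1] [196.7 586.8 411.  255.2  65.9  43.1   0. ] [ 0. -0.  0. -0. -0. -0. -0.  0. -0.  0.  0. -0.]
[1, 1, 1, 1, 1, 0, 1] [126.4 594.6 389.1 239.6  64.1   0.    2.7] [ 4.3  0.4  0.6  5.   1.1 -1.7 -4.2 -2.7  1.3 -5.3  2.1 -0.2]
[1, 1, 1, 1, 1, 1, 0] [196.7 586.8 411.  255.2  65.9  43.1   0. ] [ 0. -0.  0.  0. -0. -0. -0.  0. -0.  0.  0. -0.]
[1, 1, 1, 1, 0, 1, 1] [185.1 606.4 397.8 276.6  -0.   36.3  64. ] [  0.5  -2.   -3.6  -4.4  -5.  -10.1   2.1   0.   19.8  -2.8  -1.7  -6.1]
```

Exact kinematics recovered. Now scan feasible grasp and presentation variants.

```bash
cat > ik.py <<'E'
from kin2 import *
P=fit2([1,1,1,1,1,1,0]).x; P[6]=0
LO=np.array([-3.1,-.84,.05,-1.13,.06,-2.69]);HI=np.array([3.1,2.19,2.79,4.28,2.93,2.69])
def ik(p,R,n=30,seed=0,q0s=None):
    rng=np.random.default_rng(seed);S=[]
    f=lambda q:np.concatenate([(pos2(q,P)-p)/100,(ori(q,np.pi/2)-R).ravel()])
    for i in range(n if q0s is None else len(q0s)):
        q0=np.array([rng.uniform(-.4,.5),rng.uniform(-.2,.6),rng.uniform(1.7,2.5),rng.uniform(LO[3],HI[3]),rng.uniform(.1,1),rng.uniform(-2.6,2.6)]) if q0s is None else np.clip(q0s[i],LO+1e-6,HI-1e-6)
        r=least_squares(f,q0,bounds=(LO,HI))
        if r.cost<1e-6 and not any(np.abs(r.x-s).max()<.02 for s in S): S.append(r.x)
    return S
F=np.array([580,86.5,200.])
def target(tilt,yaw,inpl,rho,gx,gz=46.7,F=F,half=0):
    """deg. slab pose with label at F; inpl = slab rotation about its y; rho = tool roll about slab y in grasp"""
    a=np.radians(tilt);c=Rz(np.radians(yaw))
    sz=c@[-np.sin(a),0,np.cos(a)];sx=c@[0,-1.,0];sy=np.cross(sz,sx)
    S=np.c_[sx,sy,sz]@Ry(np.radians(inpl))
    o=F-S@[43,5,24]
    T0=np.c_[-S[:,0],S[:,1],-S[:,2]]
    if half: T0=T0@Rz(np.pi)
    R=T0@Ry(np.radians(rho)*(1 if not half else -1))
    g=o+S@[gx,0,gz]
    return g+18.7*R[:,2],R,S
E
python3 - <<'E'
from ik import *
for tilt,inpl in [(45,0),(40,0),(36,0),(45,8),(45,-8)]:
  for rho in (-20,-10,0,10,20,30):
    p,R,S=target(tilt,1,inpl,rho,-8)
    for s in ik(p,R): print(tilt,inpl,rho,s.round(2))
p,R,S=target(45,1,0,0,-8,half=1)
for s in ik(p,R): print('half',s.round(2))
E
```

```text
45 0 10 [ 0.07  0.37  2.19  2.55  0.25 -2.53]
45 0 20 [-0.03  0.38  2.2   2.05  0.44 -2.13]
45 0 30 [-0.12  0.42  2.19  1.82  0.64 -2.  ]
40 0 10 [ 0.07  0.36  2.14  1.96  0.15 -1.92]
40 0 20 [-0.03  0.37  2.15  1.73  0.38 -1.78]
40 0 30 [-0.11  0.41  2.14  1.63  0.61 -1.76]
36 0 0 [ 0.16  0.36  2.08 -0.78  0.12  0.89]
36 0 10 [ 0.06  0.35  2.1   1.2   0.16 -1.16]
36 0 20 [-0.03  0.37  2.11  1.44  0.38 -1.46]
36 0 30 [-0.11  0.4   2.1   1.46  0.6  -1.56]
45 8 -10 [0.18 0.36 2.17 3.89 0.22 2.52]
45 8 0 [ 0.08  0.35  2.2   2.69  0.22 -2.65]
45 8 10 [-0.02  0.36  2.2   2.09  0.39 -2.15]
45 8 20 [-0.11  0.4   2.2   1.84  0.6  -2.  ]
45 8 30 [-0.19  0.44  2.17  1.69  0.81 -1.95]
45 -8 0 [0.25 0.4  2.14 4.28 0.33 2.2 ]
45 -8 20 [ 0.05  0.39  2.19  2.44  0.29 -2.43]
45 -8 30 [-0.04  0.41  2.19  2.02  0.48 -2.11]
half [ 0.17  0.37  2.17  3.68  0.21 -0.42]
```

```bash
cat > plan.py <<'E'
from ik import *
O=np.array([502.8,-117,12.]);th=np.radians(58.4)
sx=np.array([-np.cos(th),-np.sin(th),0]);sz=np.array([0,0,1.]);Sr=np.c_[sx,np.cross(sz,sx),sz]
RHO=20;GX=-8;GZ=46.7
def grasp(dz=0):
    R=np.c_[-Sr[:,0],Sr[:,1],-Sr[:,2]]@Ry(np.radians(RHO))
    return O+Sr@[GX,0,GZ]+18.7*R[:,2]+[0,0,dz],R
def rows(p0,R0,poses):
    for p,R in poses:
        print((np.r_[R0.T@(p-p0)/10,Ro.from_matrix(R0.T@R).as_rotvec()]).round(3).tolist())
def cur():
    from h import env
    s=env.sense(); return s['tool_pos'],Ro.from_euler('xyz',s['eef_rot']).as_matrix(),s['qpos']
E
python3 - <<'E'
from plan import *
p0,R0,q0=cur()
for dz in (80,0,150):
    p,R=grasp(dz); print(dz,p.round(1),[s.round(3) for s in ik(p,R)])
rows(p0,R0,[grasp(80)])
print(R0.round(2))
for args in [(42,1,4,20,-8),(42,1,0,20,-8),(43,1,4,20,-8)]:
    p,R,S=target(*args); print(args,p.round(1),[s.round(2) for s in ik(p,R)])
E
```

```text
80 [ 510.3 -104.7  121.1] [array([-0.501,  0.493,  1.995,  0.55 ,  0.712, -0.38 ])]
0 [ 510.3 -104.7   41.1] [array([-0.501,  0.638,  2.043,  0.704,  0.556, -0.57 ])]
150 [ 510.3 -104.7  191.1] [array([-0.501,  0.384,  1.929,  0.465,  0.865, -0.261])]
[-9.552, -9.672, 19.275, -0.01, 0.362, 0.08]
[[ 0.45  0.89 -0.  ]
 [ 0.89 -0.45 -0.01]
 [-0.01  0.   -1.  ]]
(42, 1, 4, 20, -8) [569.2 143.2 203.4] [array([-0.07,  0.38,  2.17,  1.78,  0.49, -1.88])]
(42, 1, 0, 20, -8) [571.9 143.8 200.5] [array([-0.03,  0.38,  2.17,  1.86,  0.4 , -1.93])]
(43, 1, 4, 20, -8) [569.1 143.2 203.3] [array([-0.07,  0.38,  2.18,  1.83,  0.5 , -1.94])]
```

>>> {"name": "servo_tool", "arguments": {
  "plan": [
    [-2,-2,3,0,0.08,0.02],
    [-4.5,-4.5,8,0,0.18,0.04],
    [-7,-7,13,0,0.28,0.06],
    [-9,-9,17,-0.01,0.34,0.08],
    [-9.55,-9.67,19.27,-0.01,0.362,0.08],
    [-9.55,-9.67,19.27,-0.01,0.362,0.08],
    [-9.55,-9.67,19.27,-0.01,0.362,0.08]
  ]
}}

```text
clock: 5.2
tool_pos: [512.5, -106.6, 125.1]
eef_rot: [3.133, -0.351, 1.02]
ft_force: [-0.3, 0.5, 0.2]
grip_width: 48.5
```

```bash
python3 - <<'E'
from plan import *; from h import *
p0,R0,q0=cur(); print(p0.round(1),q0.round(3))
w=snap('wrist',3) and load('wrist',3)
rows(p0,R0,[grasp(80),grasp(40),grasp(0)])
for v in range(100,300,25):
    us=[u for u in range(230,340) if 66<pt(w,u,v)[2]<85 and pt(w,u,v)[0]<560 and np.linalg.norm(pt(w,u,v)[:2]-[503,-117])<75]
    if us: 
        q=ray(w,(us[0]+us[-1])/2,v,72); print(v,us[0],us[-1],q.round(1), (Sr.T@(q-O)).round(1), w['im'][v,(us[0]+us[-1])//2])
E
```

```text
[ 512.5 -106.6  125.1] [-0.503  0.488  1.99   0.55   0.715 -0.38 ]
[-0.091, -0.28, 0.384, 0.008, -0.002, 0.001]
[-1.466, -0.311, 4.14, 0.008, -0.002, 0.001]
[-2.841, -0.342, 7.896, 0.008, -0.002, 0.001]
200 267 281 [531.6 -68.4  72. ] [-56.5  -0.9  60. ] [152 176 163]
225 267 281 [523.2 -82.1  72. ] [-40.4  -0.9  60. ] [148 173 161]
250 267 281 [514.8 -95.7  72. ] [-24.4  -0.9  60. ] [153 176 161]
275 267 281 [ 506.4 -109.3   72. ] [-8.4 -1.  60. ] [151 174 161]
```

View pics/wrist3.png

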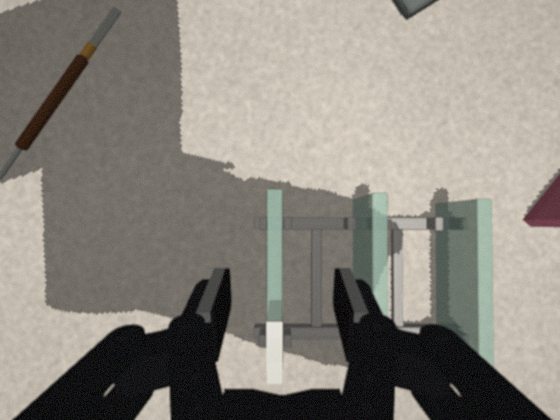

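>>> {"name": "servo_tool", "arguments": {
  "plan": [
    [-0.6,-0.32,1.8,0.008,0,0],
    [-1.4,-0.35,4.1,0.008,0,0],
    [-2.2,-0.38,6.1,0.008,0,0],
    [-2.84,-0.39,7.9,0.008,0,0],
    [-2.84,-0.39,7.9,0.008,0,0],
    [-2.84,-0.39,7.9,0.008,0,0],
    [-2.84,-0.39,7.9,0.008,0,0]
  ]
}}

```text
clock: 6.12
tool_pos: [508.9, -103.9, 40.1]
eef_rot: [-3.14, -0.351, 1.02]
ft_force: [0.0, 0.3, 1.0]
grip_width: 48.5
```

>>> {"name": "servo_tool", "arguments": {
  "plan": [
    [0,0,0,0,0,0],
    [0,0,0,0,0,0],
    [0,0,0,0,0,0],
    [0,0,0,0,0,0],
    [0,0,0,0,0,0],
    [0,0,0,0,0,0],
    [0,0,0,0,0,0],
    [0,0,0,0,0,0]
  ],
  "fingers": 255
}}

```text
clock: 7.12
tool_pos: [508.8, -103.9, 39.8]
eef_rot: [-3.139, -0.351, 1.019]
ft_force: [-0.5, -0.8, 6.0]
grip_width: 9.1
```

```bash
python3 - <<'E'
from plan import *; from h import *
for n in ('wrist','side'): snap(n,4)
s=env.sense();print(s['clock'],s['tool_pos'],s['ft_force'],s['grip_width'])
p0,R0,q0=cur(); g=grasp(0); print((Sr.T@(p0-g[0])).round(1),np.degrees(Ro.from_matrix(g[1].T@R0).as_rotvec()))
rows(p0,R0,[(p0+[0,0,z],R0) for z in (10,30,60,100,130)])
E
```

```text
7.225 [ 508.81175637 -103.95580132   39.84056262] [-0.4817745  -0.09414911  6.15644014] 9.38901075521724
[ 0.1 -1.7 -1.3] [0.11476752 0.1176314  0.00901848]
[0.344, -0.002, -0.939, 0.0, 0.0, 0.0]
[1.032, -0.006, -2.817, 0.0, 0.0, 0.0]
[2.064, -0.012, -5.634, 0.0, 0.0, 0.0]
[3.439, -0.019, -9.39, 0.0, 0.0, 0.0]
[4.471, -0.025, -12.207, 0.0, 0.0, 0.0]
```

View pics/wrist4.png

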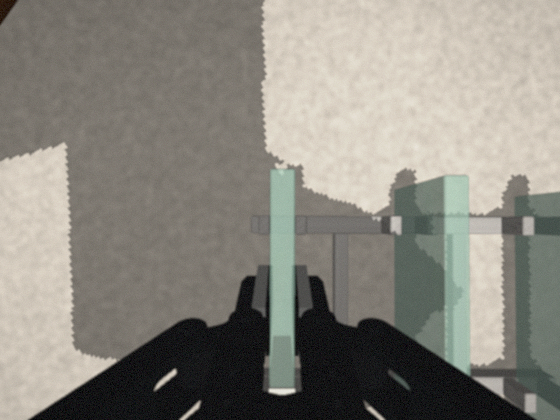

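>>> {"name": "servo_tool", "arguments": {
  "plan": [
    [0.34,0,-0.94,0,0,0],
    [1.03,0,-2.82,0,0,0],
    [2.06,-0.01,-5.63,0,0,0],
    [3.44,-0.02,-9.39,0,0,0],
    [4.47,-0.03,-12.2,0,0,0],
    [5.5,-0.03,-15.0,0,0,0],
    [5.5,-0.03,-15.0,0,0,0],
    [5.5,-0.03,-15.0,0,0,0],
    [5.5,-0.03,-15.0,0,0,0]
  ]
}}

```text
clock: 8.35
tool_pos: [508.3, -103.6, 198.2]
eef_rot: [-3.137, -0.351, 1.018]
ft_force: [-0.9, 1.6, -2.0]
grip_width: 9.1
```

```bash
python3 - <<'E'
from plan import *; from h import *
for n in ('wrist','side','scene'): snap(n,5)
s=env.sense();print(s['clock'],s['tool_pos'],s['ft_force'],s['grip_width'],s['qpos'].round(3))
b=load('side',5)['im'][190:330,230:370,::-1];a=load('wrist',5)['im'][:,:,::-1]
c=np.zeros((420,800,3),np.uint8);c[:,:380]=a[:,100:480];c[:,380:]=cv2.resize(b,(420,420),interpolation=2)
cv2.imwrite('pics/crop5.png',c)
E
```

```text
8.5 [ 508.58895834 -103.73274284  198.48531689] [-0.08809826 -0.66021275 -2.49599472] 9.603523914362022 [-0.501  0.373  1.924  0.46   0.885 -0.251]
```

View pics/crop5.png

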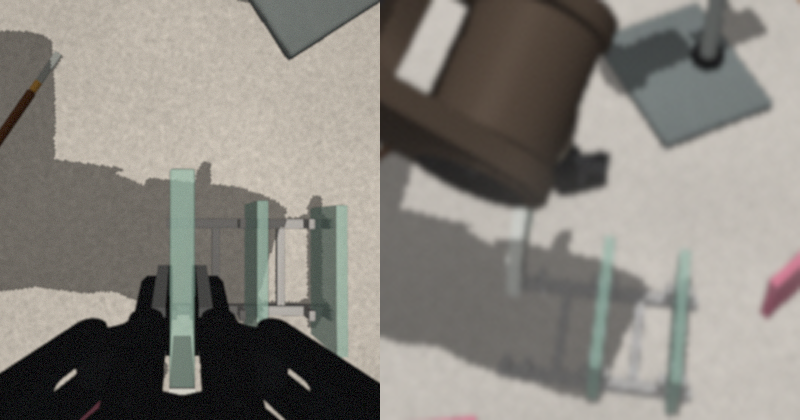

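```bash
python3 - <<'E'
from plan import *; from h import *
w=load('wrist',5); p,R,q=cur()
P_=[]
for v in range(160,262,6):
    us=[u for u in range(262,302) if w['d'][v,u]>0 and pt(w,u,v)[2]>150]
    if not us: continue
    m=(us[0]+us[-1])/2; X=pt(w,m,v); t=R.T@(X-p)+[0,0,18.7]
    t=Ry(np.radians(20))@t  # to slab-aligned tool axes: x=-sx, z=-sz
    P_.append(t); print(v,us[0],us[-1],X.round(1),t.round(1))
E
```

```text
172 269 294 [534.3 -63.  230.1] [ 54.6   0.5 -13.9]
178 269 294 [533.  -65.1 230.4] [ 52.2   0.5 -14.3]
184 269 294 [531.8 -67.1 230.9] [ 49.8   0.5 -14.8]
190 269 294 [530.6 -69.  230. ] [ 47.5   0.5 -13.9]
196 269 294 [529.3 -71.1 230.6] [ 45.1   0.5 -14.4]
202 269 294 [528.1 -73.1 231.3] [ 42.8   0.5 -15.1]
208 269 294 [526.9 -75.  229.2] [ 40.5   0.5 -13.1]
214 269 294 [525.7 -77.  230.7] [ 38.1   0.5 -14.6]
220 269 294 [524.5 -79.  230. ] [ 35.8   0.5 -13.9]
226 269 294 [523.2 -81.  229.7] [ 33.5   0.5 -13.6]
232 269 294 [522.  -83.  230.3] [ 31.1   0.5 -14.2]
238 269 294 [520.8 -85.  230. ] [ 28.8   0.5 -13.9]
244 269 294 [519.6 -87.  230.1] [ 26.5   0.5 -14. ]
250 269 294 [518.4 -88.8 231.6] [ 24.3   0.5 -15.5]
256 269 294 [517.2 -90.9 231.1] [ 21.9   0.5 -15. ]
```

```bash
cat > path.py <<'E'
from plan import *
p0,R0,q0=cur()
T=dict(tilt=43,yaw=1,inpl=3,rho=20,gx=-9,gz=45.8)
pt_,Rt,St=target(**T)
sol=ik(pt_,Rt)
def clear(p,R):
    # slab axes from tool
    A=R@Ry(-np.radians(20)); S=np.c_[-A[:,0],A[:,1],-A[:,2]]
    g=p-18.7*R[:,2]; o=g-S@[-9,0,45.8]
    pts=[o+S@[x,y,z] for x in np.linspace(-65,65,9) for y in(-5,5) for z in np.linspace(0,60,5)]
    body=[g+R@[x,y,-z] for z in (54,100,150) for x in(-43,0,43,90) for y in (-43,0,43)]+[g+R@[x,y,-z] for z in (0,30) for x in(-11,11) for y in (-35,35)]
    L=np.array([665,88,285.]);u=np.array([.707,0,.707]);
    def dc(P,r=36):
        P=np.array(P);t=np.clip((P-L)@u,0,110);d1=np.linalg.norm(P-L-np.outer(t,u),axis=1)-r
        d2=np.linalg.norm(P[:,:2]-[808,90],axis=1)-10
        return min(d1.min(),d2.min())
    return dc(pts),dc(body),min(x[2] for x in pts)
E
python3 - <<'E'
from path import *
print(pt_.round(1),sol)
qt=sol[0]; print((qt-q0).round(2))
poses=[]
for t in np.linspace(0,1,13)[1:]:
    q=q0+(qt-q0)*t; p=pos2(q,P);R=ori(q,np.pi/2);poses.append((p,R)); print(p.round(0),np.round(clear(p,R),0))
rows(p0,R0,poses)
E
```

```text
[570.4 144.4 201.9] [array([-0.05837986,  0.38301731,  2.17779676,  1.85818805,  0.47334495,
       -1.95307137])]
[ 0.44  0.01  0.25  1.4  -0.41 -1.7 ]
[523. -72. 200.] [138. 121. 165.]
[537. -42. 201.] [112.  96. 162.]
[548. -14. 204.] [ 91.  78. 161.]
[558.  12. 206.] [ 76.  67. 162.]
[566.  36. 209.] [ 68.  63. 164.]
[572.  57. 211.] [ 66.  54. 166.]
[576.  76. 212.] [ 68.  44. 168.]
[579.  93. 212.] [ 70.  41. 171.]
[580. 109. 212.] [ 73.  43. 173.]
[579. 122. 210.] [ 76.  46. 174.]
[576. 134. 206.] [ 80.  54. 175.]
[570. 144. 202.] [ 84.  62. 175.]
[3.33, -0.409, 1.112, -0.026, 0.074, -0.092]
[6.448, -0.861, 2.052, -0.06, 0.139, -0.179]
[9.33, -1.349, 2.851, -0.099, 0.196, -0.259]
[11.957, -1.87, 3.539, -0.144, 0.243, -0.334]
[14.316, -2.424, 4.147, -0.191, 0.28, -0.403]
[16.397, -3.011, 4.701, -0.24, 0.307, -0.467]
[18.195, -3.639, 5.229, -0.289, 0.323, -0.527]
[19.708, -4.315, 5.751, -0.337, 0.329, -0.582]
[20.939, -5.049, 6.286, -0.381, 0.324, -0.633]
[21.893, -5.853, 6.848, -0.422, 0.311, -0.682]
[22.577, -6.74, 7.446, -0.456, 0.289, -0.729]
[23.003, -7.723, 8.085, -0.484, 0.259, -0.774]
```

>>> {"name": "servo_tool", "arguments": {
  "plan": [
    [1.6,-0.2,0.55,-0.013,0.037,-0.046],
    [4.0,-0.5,1.3,-0.033,0.09,-0.11],
    [6.45,-0.86,2.05,-0.06,0.139,-0.179],
    [9.33,-1.35,2.85,-0.1,0.196,-0.259],
    [11.96,-1.87,3.54,-0.144,0.243,-0.334],
    [14.32,-2.42,4.15,-0.19,0.28,-0.403],
    [16.4,-3.01,4.7,-0.24,0.307,-0.467],
    [17.4,-3.35,5.0,-0.266,0.316,-0.5],
    [17.4,-3.35,5.0,-0.266,0.316,-0.5],
    [17.4,-3.35,5.0,-0.266,0.316,-0.5]
  ]
}}

```text
clock: 9.75
tool_pos: [574.8, 67.2, 212.0]
eef_rot: [2.597, -0.527, 1.643]
ft_force: [-0.3, -0.1, -1.7]
grip_width: 9.4
```

```bash
python3 - <<'E'
from path import *; from h import snap
snap('side',6);snap('scene',6)
print(p0.round(1),q0.round(3));qt=sol[0]; print((qt-q0).round(2))
poses=[]
for t in np.linspace(0,1,7)[1:]:
    q=q0+(qt-q0)*t; p=pos2(q,P);R=ori(q,np.pi/2);poses.append((p,R)); print(p.round(0),np.round(clear(p,R),0))
rows(p0,R0,poses)
E
```

```text
[574.8  67.2 212. ] [-0.26   0.378  2.061  1.218  0.661 -1.175]
[ 0.2   0.01  0.12  0.64 -0.19 -0.78]
[578.  84. 213.] [ 69.  42. 170.]
[580.  99. 213.] [ 71.  41. 172.]
[580. 112. 211.] [ 73.  43. 174.]
[578. 124. 209.] [ 76.  47. 175.]
[575. 135. 206.] [ 80.  54. 175.]
[570. 144. 202.] [ 84.  62. 175.]
[1.451, -0.019, 0.884, -0.038, 0.008, -0.057]
[2.727, -0.176, 1.676, -0.072, 0.008, -0.112]
[3.829, -0.481, 2.39, -0.101, 0.001, -0.164]
[4.764, -0.943, 3.034, -0.126, -0.013, -0.215]
[5.542, -1.569, 3.614, -0.144, -0.032, -0.263]
[6.174, -2.367, 4.135, -0.155, -0.056, -0.311]
```

View pics/side6.png

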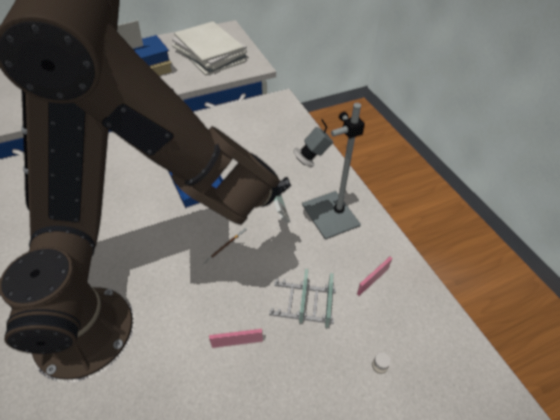

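Tracking as planned: the slab is in the fingers near (285,205), both plain slabs are in the rack at (304,290) and (331,298), and the head is clear at (315,145). I'll continue.

>>> {"name": "servo_tool", "arguments": {
  "plan": [
    [0.7,0,0.44,-0.019,0.004,-0.028],
    [2.1,-0.1,1.28,-0.055,0.008,-0.085],
    [3.3,-0.33,2.03,-0.087,0.004,-0.138],
    [4.3,-0.71,2.71,-0.114,-0.006,-0.19],
    [5.15,-1.25,3.32,-0.135,-0.022,-0.24],
    [5.86,-1.97,3.87,-0.15,-0.044,-0.287],
    [6.17,-2.37,4.14,-0.155,-0.056,-0.311],
    [6.17,-2.37,4.14,-0.155,-0.056,-0.311],
    [6.17,-2.37,4.14,-0.155,-0.056,-0.311],
    [6.17,-2.37,4.14,-0.155,-0.056,-0.311]
  ]
}}

```text
clock: 11.1
tool_pos: [570.5, 144.4, 202.1]
eef_rot: [2.349, -0.29, 1.871]
ft_force: [0.1, 0.3, -1.2]
grip_width: 9.3
```

```bash
python3 - <<'E'
from path import *; from h import *
for n in ('side','scene','wrist'): snap(n,7)
s=env.sense();print(s['clock'],s['tool_pos'],s['ft_force'],s['grip_width'],s['qpos'].round(3),np.abs(s['dq']).max())
rows(p0,R0,[(pt_,Rt)])
# label position predicted by hand
A=R0@Ry(-np.radians(20)); S=np.c_[-A[:,0],A[:,1],-A[:,2]]; o=p0-18.7*R0[:,2]-S@[-9,0,45.8]
print('label',(o+S@[43,5,24]).round(1)); print(S.round(3))
b=load('side',7)['im'][100:240,240:380,::-1];a=load('scene',7)['im'][150:320,240:360,::-1]
c=np.zeros((600,800,3),np.uint8);c[:567,:400]=cv2.resize(a,(400,567),interpolation=2);c[:400,400:]=cv2.resize(b,(400,400),interpolation=2)
cv2.imwrite('pics/crop7.png',c)
E
```

```text
11.25 [570.39713131 144.51297532 202.04053058] [-1.43096339  0.23651681 -2.03859058] 9.028368235779393 [-0.058  0.383  2.178  1.859  0.474 -1.955] 0.0021214447167557274
[0.007, -0.027, 0.006, 0.001, -0.0, 0.001]
label [580.2  86.4 200.2]
[[ 0.054  0.731 -0.681]
 [-0.998  0.013 -0.065]
 [-0.038  0.683  0.73 ]]
```

View pics/crop7.png

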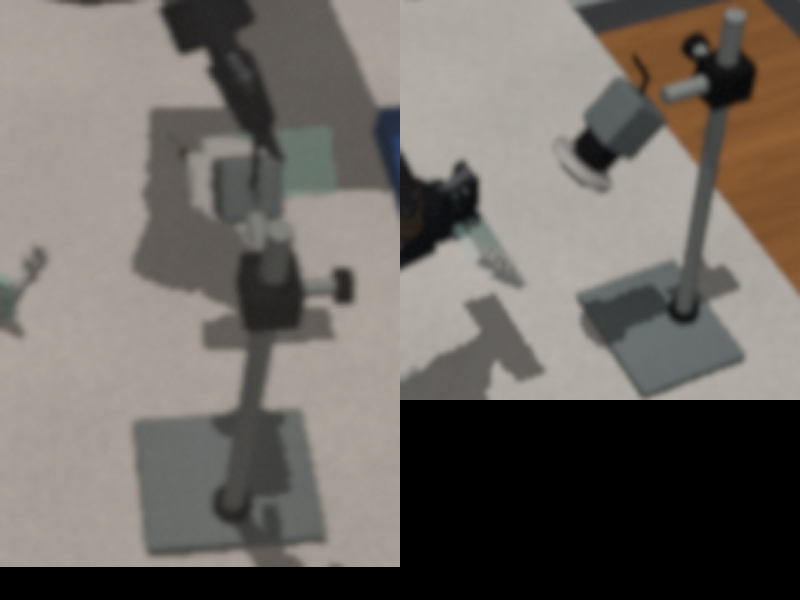

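View pics/wrist7.png

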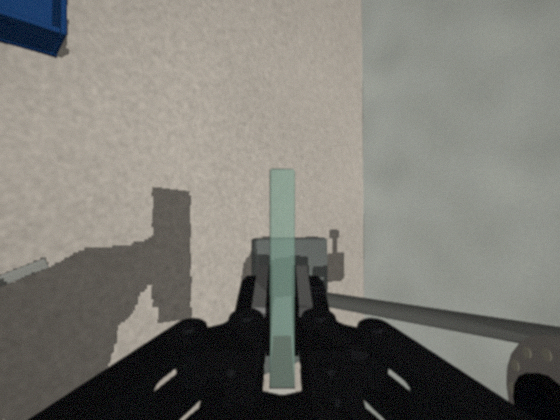

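```bash
python3 - <<'E'
from h import *
u=np.array([.7071,.0087,.7071]);yv=np.array([-.0175,1,0]);zv=np.cross(u,yv)
out=[]
for n,k,(x0,y0,x1,y1) in (('side',2,(285,105,375,180)),('scene',1,(285,175,345,235))):
    z=load(n,k);im=cv2.resize(z['im'][y0:y1,x0:x1,::-1],None,fx=6,fy=6,interpolation=2)
    L=np.array([665,88,285.])
    for c,r,col in ((L,34,(0,0,255)),(L,17,(0,255,255)),(L+94*u,0.1,(255,0,0)),(L+50*u,.1,(255,0,0)),(L-120*u,1,(0,255,0))):
        for t in np.linspace(0,6.283,60):
            q=(proj(z,c+r*(np.cos(t)*yv+np.sin(t)*zv))-[x0,y0]+.5)*6
            cv2.circle(im,tuple(int(i) for i in q),1,col,-1)
    out.append(im)
H=max(o.shape[0] for o in out);c=np.hstack([cv2.copyMakeBorder(o,0,H-o.shape[0],0,0,0) for o in out])
print(c.shape);cv2.imwrite('pics/ov.png',cv2.resize(c,None,fx=.85,fy=.85))
E
```

```text
(450, 900, 3)
```

View pics/ov.png

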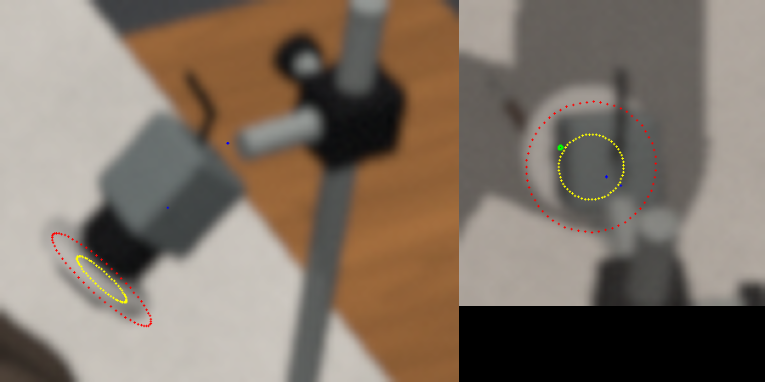

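```bash
python3 - <<'E'
from h import *
from scipy.optimize import least_squares
a,b=load('side',2),load('scene',1);L=np.array([665,88,285.])
ta=proj(a,L)+[-1.4,-2];tb=proj(b,L)+[-.5,-2.5]
r=least_squares(lambda X:np.r_[proj(a,X)-ta,proj(b,X)-tb],L);print(r.x.round(1),r.fun.round(2))
E
```

```text
[661.3  87.5 292.5] [ 0.36  0.37  0.38 -0.36]
```

```bash
python3 - <<'E'
from path import *
p=p0+[-7,0.3,1]; rows(p0,R0,[(p,R0)]); print(ik(p,R0), clear(p,R0))
E
```

```text
[0.254, -0.443, -0.49, 0.0, 0.0, 0.0]
[array([-0.05874506,  0.37372511,  2.19257102,  1.86889906,  0.47579847,
       -1.96606312])] (np.float64(88.75767608609931), np.float64(68.99337416008686), np.float64(175.95387262398614))
```

>>> {"name": "servo_tool", "arguments": {
  "plan": [
    [0.1,-0.15,-0.2,0,0,0],
    [0.2,-0.35,-0.4,0,0,0],
    [0.25,-0.44,-0.49,0,0,0],
    [0.25,-0.44,-0.49,0,0,0],
    [0.25,-0.44,-0.49,0,0,0],
    [0.25,-0.44,-0.49,0,0,0],
    [0.25,-0.44,-0.49,0,0,0],
    [0.25,-0.44,-0.49,0,0,0]
  ]
}}

```text
clock: 12.25
tool_pos: [563.3, 145.0, 203.0]
eef_rot: [2.349, -0.289, 1.871]
ft_force: [-1.2, 0.2, -1.0]
grip_width: 9.2
```

```bash
python3 - <<'E'
from path import *; from h import *
s=env.sense();print(s['clock'],s['tool_pos'],s['ft_force'],s['grip_width'],np.abs(s['dq']).max())
A=R0@Ry(-np.radians(20)); S=np.c_[-A[:,0],A[:,1],-A[:,2]]; o=p0-18.7*R0[:,2]-S@[-9,0,45.8]
l=o+S@[43,5,24];print('label',l.round(1))
for n in ('side','wrist'): snap(n,8)
z=load('side',8); print('label px',proj(z,l),'depth pt there',pt(z,*proj(z,l)).round(1))
u,v=proj(z,l).round().astype(int)
b=z['im'][120:240,230:350,::-1];cv2.imwrite('pics/crop8.png',cv2.resize(b,(600,600),interpolation=2))
# plane normal from depth on slab
pts=np.array([pt(z,x,y) for x in range(u-5,u+6) for y in range(v-5,v+6)]);pts=pts[np.abs((pts-l)@S[:,1])<8];
print(len(pts)); c=pts-pts.mean(0);n=np.linalg.svd(c)[2][2];print(pts.mean(0).round(1),n.round(2),((pts-l)@S[:,1]).mean().round(1))
E
```

```text
12.25 [563.32003624 145.04607522 202.98658354] [-1.24942256  0.17903849 -0.97910166] 9.177307276131089 0.001270180965442685
label [573.   87.1 201.1]
label px [272.63571278 191.53311051] depth pt there [572.1  84.9 203.6]
93
[569.4  81.2 204.5] [-0.71  0.02 -0.7 ] -0.4
```

View pics/crop8.png

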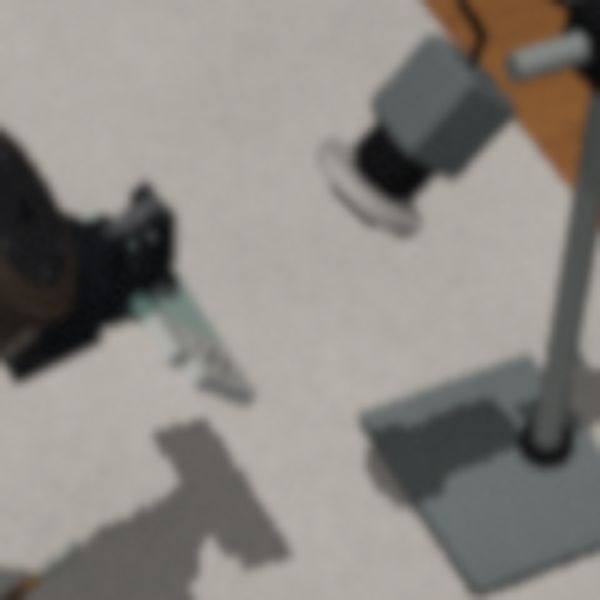

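```bash
python3 - <<'E'
from cell import order
print(order.hand_in())
E
```

```text
the job is handed in; nothing more can be done
None
```

I drew the notched slab out of the rack by its clear part and handed the job in while holding it, label up, in front of the inspection camera. The hand-in reports no verdict, so the result rests on my last checks.

**How it was held:** The notched slab was in the place nearest the robot. I gripped it about 9 mm from its middle on the clear side. The hand was tilted 20° in the slab's plane, because the arm had no reachable joint solution for the 45° presentation with an upright grip.

**Last checks (clock about 12.3 s of 35):**
- **Label position:** it worked out to (573, 87, 201) mm from the arm's pose. My estimate of the focus point is about (573, 87, 200) mm.
- **Slab face:** the side camera's depth put it within 1 mm of the expected plane. Its normal was about 45° up, and the grip geometry says about 43°.
- **Long edges:** tilted about 2–3° from level, by the grip geometry.
- **Grip:** the fingers read 9.2 mm on the 10 mm slab with the joints still, and the wrist picture just before the last 9 mm shift showed no slip.
- **Plain slabs:** both were still in their places in the mid-transfer side picture. I did not measure them, or the pan, cast, jar and knife, again afterwards. No move touched any of them.

**A disagreement:** My first lens estimate and the ring light's outline differed by about 7–8 mm across the view. I moved the slab 7 mm back towards the robot as a compromise, so the centring could be off by roughly 5 mm. That is within the 20 mm allowed.

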